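Try the sound box's lid, free its catch if it is caught, and hold the lid up

TASK

A student needs both hands inside the sound box: first give its lid a gentle tug, before moving anything on the catch, to find out whether it is caught. If it is, do not force it but release it with the catch's red thumb slide. Then raise the lid to about 60 degrees without letting it drop, leave the other things on the bench where they are, and finish while still holding the lid up.

Things in the scene. Friction and masses are not known exactly. Their poses are not given: they have to be found in the camera images.
- sound_box: Pale grey and blue acoustic test box, fixed. Origin on the bench under the chamber's middle; x from its front (robot's side: apron, slide, lid edge) to its back (hinge), y to the left, z up. Sizes in mm: chamber 220 (x) x 340 (y), walls 125 high; shut lid 20 thick, top at 145, front edge at x -121. Dark grey apron in front: x -175 to -110, full width, flat top at 105.
- lid (a joint): Lid angle, rad: 0 shut, grows as the front edge rises and swings back; stop at 1.22. Needs 2 to 4.5 N up at the handle; falls shut if let go. If caught, it has 3 mm of play at the handle (0.014 rad), then bears on a rubber-mounted tongue giving 1 mm per 4 N. If the tongue is stuck back it simply opens. Nothing outside shows which; either is common.
- lid_handle (a point): Middle of the lid's black handle bar: round, 12 thick, along the box's y, 110 between its end posts, 32 clear below. Lid shut: at x -80, y 0, z 183 in the box's frame, i.e. 190 in front of and 58 above the hinge line. The bar can turn between the fingers as the lid swings.
- lid_hinge (a point): Middle of the lid's hinge line, at x 110, y 0, z 125 of the box; the line runs along the box's y.
- catch: The catch: steel plate 40 (x) x 70 (y) x 3 on the apron, right of the middle; inside, a hidden tongue takes hold of a striker under the lid. Fixed to the box; its origin and axes are those of sound_box, the plate's middle at x -145, y -100, z 107.
- slide (a joint): Red thumb slide of the catch, m: starts at 0 to 0.003, moves along the box's +y (towards the middle) to its release stop at 0.016. About 2.5 N moves it; it stays where it is left. The first 5 mm are idle; pushed beyond 13 mm it has surely drawn the tongue back, which then stays back.
- slide_top (a point): Middle of the top of the slide's red thumb piece, 24 (x) x 14 (y) x 16 high, on the plate; with the slide at 0 it is at x -145, y -116, z 124.5 of the box.
- tee: Bystander: small steel and brass coaxial tee adaptor, 30 x 27 x 16, lying on the box's apron left of the middle; origin centre of its underside
- fork: Bystander: steel tuning fork standing on a wooden resonance box (180 x 90 x 56, 190 high over all); origin under its centre
- mallet: Bystander: small mallet with a wooden stick and a black rubber head, 172 long, lying down; origin on the table under the stick
- meter: Bystander: yellow handheld multimeter lying on its back, 150 x 75 x 40; origin under its centre
- dial_box: Bystander: pale box with a green top, a ring of sockets and a black dial, 130 x 110 x 55; origin under its centre
- supply: Bystander: slate-blue wedge-shaped supply unit with a red button and a black knob, 120 x 100 x 70; origin under its centre
- mouse: Bystander: black computer mouse, 110 x 62 x 33; origin under its centre

How it is judged:
By the outcome, as a careful person would: the job done as asked, in the order asked, and still so for the second after the job is handed in, while the arm keeps its last pose, push and grip.
It also fails if it takes over 67 s, if anything falls off the work surface, if the arm or the gripper's body presses on something with over 40 N, if the wrist force passes 120 N, or if a joint passes its speed limit or range.

ROBOT

A 6-joint arm with a two-finger parallel gripper is mounted at the origin on the work surface. World frame = base frame: x ahead of the robot, y to its left, z up, the work surface at z = 0. Lengths are in mm, angles in rad, forces in N, time in s.
With the tool pointing down it reaches from about 325 to 875 mm from the base axis. Payload 4.4 kg.
Tool frame: the origin (TCP) lies on the centre line of the jaws, within the pads' length; the fingertips stand ahead of it and the grasp point (between the pads) lies 6 mm ahead of it (ctrl.tcp_to_tips is the z of the fingertips in the tool frame, in mm); z points along the fingers, y is the line along which they close (so a half turn about z gives the same grasp; the last joint's range is limited). The gripper opens to 85 mm and grips with 20 to 120 N. Pads are 22 mm wide; open, the fingers measure 114 mm over their backs; the gripper's body (76 mm by 85 mm) begins 54 mm behind the grasp point. The pads swing forward as they close: fully open they stand 13 mm farther back than shut.
Start: joints at [-0.15, 0.207, 1.542, -0, 1.393, -0.15], TCP at [575.002, -0.012, 256.282] pointing down, gripper open.
Joint ranges: [-2.73, 2.73], [-0.86, 2.22], [0.23, 2.46], [-1.11, 4.25], [0.08, 2.63], [-2.82, 2.82]. Speed limits (rad/s): [2.79, 2.79, 3.14, 3.14, 3.14, 3.14].

INTERFACE

Orientations are given as a 3x3 rotation matrix whose columns are the frame's x, y, z axes.
In Python, from plant import ctrl, sensors, optics gives the robot as it stands. Calls block until the motion is done:
- ctrl.move_ptp(position, orientation): joint-space move of the TCP to a pose.
- ctrl.move_l(position, rot=None, vel=150, threshold=None): straight line of the TCP; rot=None keeps the orientation; vel is the mean speed in mm/s. With threshold (N) it stops when the force on the tool has changed by that much, and returns True; else False.
- ctrl.set_joints(angles): joint-space move.
- ctrl.gripper_to(opening, force=None): finger opening in mm; force is the grip in N (None keeps the last); returns when the fingers have stopped.
- ctrl.hold(seconds).
- ctrl.solve_ik(position, orientation): joint angles nearest the present ones, or None.
- sensors.read_state(): the state.
- optics.grab_frame(name): name is "scene" or "side" or "wrist"; returns (picture, depth): 480x640x3 uint8, red, green, blue; 480x640 float32, mm along the optical axis (not along the pixel's ray), 0 where there is no reading.
- optics.camera_params(name): a dict with "mtx" (3x3 intrinsics, pixels), "k1" (the pictures are not rectified: a ray, as slopes to the right and down, at radius r is drawn at 1 + k1 r^2 times it, then the intrinsics apply), "R" (3x3) and "t" (3): a world point X has camera coordinates R X + t; the wrist camera has in their place "T_tool_cam" (4x4, takes a point from camera to tool coordinates, whose origin is the TCP and whose axes are the flange's). Camera axes: x right, y down, z forward; pixel columns grow to the right and rows downward; lengths in mm; the calibration is good to about 2 mm. A picture is of the moment at which its call begins: read the wrist's pose just before it. camera_params takes no time and is no camera call.
A pose or a line that the arm cannot do raises ctrl.MotionError and nothing moves.
- ctrl.finish_job(): hands the job in; it is judged then, once.
The state is a dict: "t": time; "q": joint angles; "qvel": joint speeds; "tau": joint torques, N m; "eef_pos": TCP position; "eef_rot": TCP orientation; "force": force on the tool from outside, world axes, zero at the start; "wrist_torque": the same for the moment, N m; "grip_width": finger opening in mm; "grasp_force": force on a finger pad.
Only numpy, scipy, OpenCV 4.12 (cv2) and the standard library are available. Lean on these libraries where they do the work, as an engineer would, in place of code of your own. Each camera call takes 0.05 s, during which the arm holds its last target. There are 200 camera calls.

## Working session

There is one attempt and no reset: what is moved stays moved. The work goes in short steps, each a Python script; the robot and the scene stay as the last script left them, time stands still between calls to the robot, and variables do not carry over. Pictures are saved under pics/ and viewed, at most 10 in all, crops included, and the job is handed in when it is done.

```bash
mkdir -p pics; ls; python3 - <<'E'
from plant import ctrl,sensors,optics
import cv2,numpy as np
for n in("scene","side"):
    im,d=optics.grab_frame(n); cv2.imwrite(f"pics/{n}.png",im[:,:,::-1]); np.savez(f"{n}.npz",im=im,d=d)
    p=optics.camera_params(n); print(n,p['mtx'].tolist(),p['k1'],p['R'].round(3).tolist(),p['t'])
print(optics.camera_params("wrist"),ctrl.tcp_to_tips,sensors.read_state())
E
```

```text
pics
scene [[622.3924294700837, 0.0, 326.37449563523387], [0.0, 622.3924294700837, 242.14282378680448], [0.0, 0.0, 1.0]] 0.030481960012752274 [[0.313, 0.95, -0.007], [0.773, -0.259, -0.579], [-0.552, 0.176, -0.815]] [-148.4182463  -328.52601625 1913.8430651 ]
side [[440.74063220773365, 0.0, 323.0982820758569], [0.0, 440.74063220773365, 244.18772420550616], [0.0, 0.0, 1.0]] -0.012414683394577452 [[-0.929, -0.369, 0.017], [-0.223, 0.523, -0.823], [0.294, -0.768, -0.568]] [ 466.181502    235.99444737 1073.17479739]
{'mtx': array([[426.55400753,   0.        , 319.95553014],
       [  0.        , 426.55400753, 241.17585518],
       [  0.        ,   0.        ,   1.        ]]), 'k1': -0.04132626900151963, 'T_tool_cam': array([[-7.89408831e-04, -9.53351058e-01, -3.01862779e-01,
         7.69609838e+01],
       [ 9.99999620e-01, -6.40909278e-04, -5.90987048e-04,
         5.54233837e-02],
       [ 3.69951472e-04, -3.01863131e-01,  9.53351201e-01,
        -1.17865226e+02],
       [ 0.00000000e+00,  0.00000000e+00,  0.00000000e+00,
         1.00000000e+00]])} 25.0 {'t': 0.1, 'q': array([-1.50508253e-01,  2.07376567e-01,  1.54284373e+00, -1.14973903e-05,
        1.39348340e+00, -1.50519788e-01]), 'qvel': array([-7.25259738e-04, -2.49447964e-03, -3.36010279e-03, -1.57870601e-03,
       -7.10564592e-05,  1.01348901e-03]), 'tau': array([-6.50861111e-04, -3.84093010e+01, -2.92548752e+01, -2.51638894e-04,
        4.84987657e-03,  7.72491080e-05]), 'eef_pos': array([5.74358382e+02, 7.79129623e-02, 2.55202610e+02]), 'eef_rot': array([[-1.32552687e-05,  9.99997818e-01, -2.08887082e-03],
       [ 9.99999953e-01,  1.38931172e-05,  3.05341428e-04],
       [ 3.05369783e-04, -2.08886667e-03, -9.99997772e-01]]), 'force': array([-0.51196904,  0.55441509, -0.19556195]), 'wrist_torque': array([0.04641257, 0.03735979, 0.0063673 ]), 'grasp_force': 0.0, 'grip_width': 85.67189810765178}
```

View pics/scene.png

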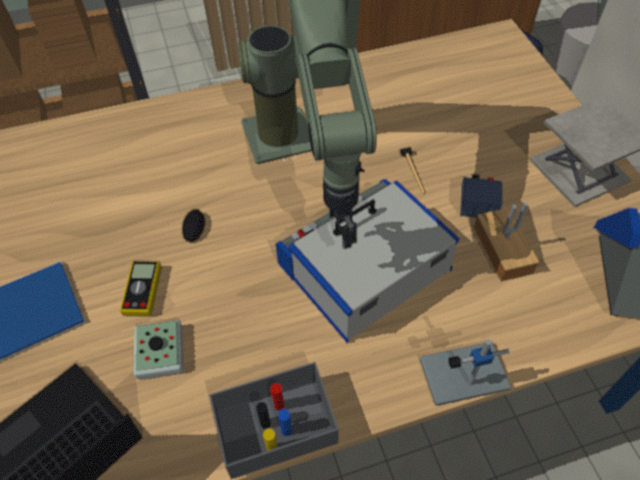

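View pics/side.png

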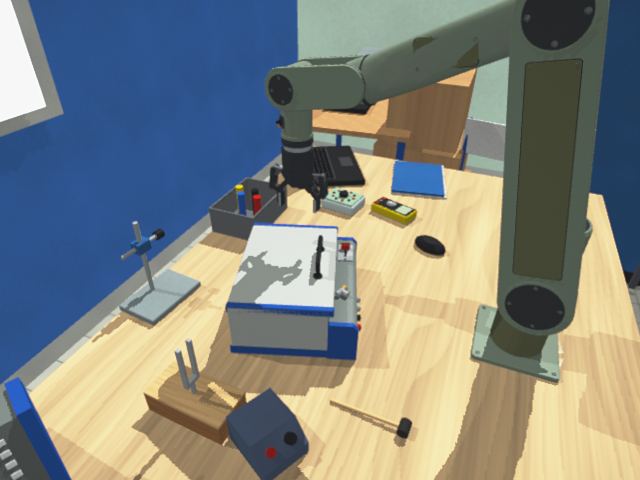

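The side view shows the handle running from about (320,238) to (318,275), the red slide at (346,247) and the tee at (342,292). The box is yawed. I'll measure it from depth and rays.

```bash
cat > h.py <<'E'
import numpy as np,cv2
from plant import ctrl,sensors,optics
def cloud(n,im,d,pose=None):
    p=optics.camera_params(n);v,u=np.mgrid[0:480,0:640]
    uv=np.stack([u,v],-1).reshape(-1,1,2).astype(float)
    s=cv2.undistortPoints(uv,p['mtx'],np.array([p['k1'],0,0,0])).reshape(480,640,2)
    P=np.dstack([s,np.ones((480,640))])*d[...,None]
    if n=="wrist":
        T=p['T_tool_cam'];pos,R=pose;P=P@T[:3,:3].T+T[:3,3];P=P@R.T+pos
    else: P=(P-p['t'])@p['R']
    P[d==0]=np.nan
    return P
E
python3 - <<'E'
from h import *
z=np.load("side.npz");im,d=z['im'].astype(int),z['d'];P=cloud("side",im,d)
v,u=np.mgrid[0:480,0:640]
roi=(u>225)&(u<365)&(v>215)&(v<360)
Z=P[...,2]
m=roi&(abs(Z-145)<5)
pts=P[m][:,:2].astype(np.float32);print("lid",m.sum(),np.median(Z[m]),cv2.minAreaRect(pts))
k=roi&(im.max(2)<70)&(Z>165)&(Z<200)&(u>305)&(u<330)&(v>230)
H=P[k];print("handle",k.sum(),H.mean(0),H[:,2].max());c=H.mean(0);_,_,V=np.linalg.svd(H-c);print(V[0],np.ptp((H-c)@V[0]),((H-c)@V[0]).min())
r=roi&(im[...,0]>120)&(im[...,1]<70)&(im[...,2]<70)&(v<270)
print("red",r.sum(),P[r].mean(0),P[r].min(0),P[r].max(0))
E
```

```text
lid 8090 143.72827228180495 ((559.4689331054688, 92.46693420410156), (234.79510498046875, 350.2910461425781), 18.76056671142578)
handle 125 [482.70898254  85.82144716 184.75869177] 189.8420424434812
[-0.31097202  0.94702571 -0.08024156] 115.16222609089957 -69.09743356707773
red 12 [462.58891634 -57.07033213 123.40579207] [454.59322075 -62.07759213 121.68819395] [470.2423332  -52.16503341 125.03478969]
```

```bash
cat >> h.py <<'E'
a=np.deg2rad(18.76);O=np.array([564.2,94.1,0.])
def frame(a):
    B=np.eye(3);B[:2,0]=np.cos(a),np.sin(a);B[:2,1]=-np.sin(a),np.cos(a);return B
B=frame(a)
R0=lambda B:np.column_stack([B[:,1],B[:,0],[0,0,-1]])
E
python3 - <<'E'
from h import *
ctrl.move_ptp(O+B@[-90,-15,300],R0(B))
s=sensors.read_state();im,d=optics.grab_frame("wrist");cv2.imwrite("pics/w1.png",im[:,:,::-1])
np.savez("w1.npz",im=im,d=d,p=s['eef_pos'],R=s['eef_rot']);print(s['t'],s['eef_pos'],s['q'],s['force'])
E
```

```text
0.625 [483.64264058  51.17361075 300.31216506] [-7.25858823e-02 -1.89636160e-02  1.69550525e+00 -2.98379665e-04
  1.46364691e+00 -4.00191018e-01] [ 0.3274187  -0.58924759 -0.28200388]
```

View pics/w1.png

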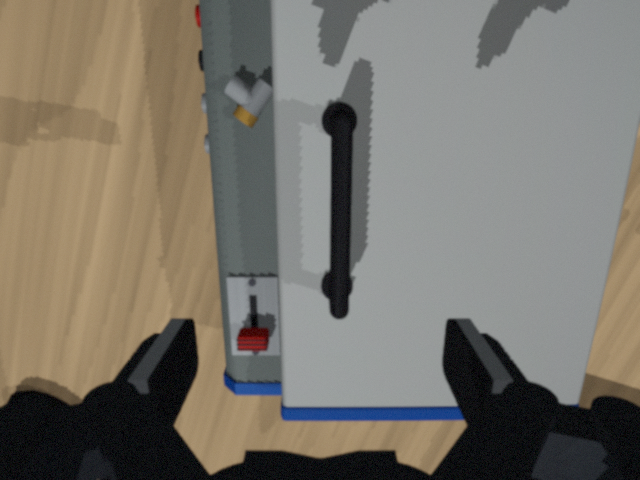

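The wrist view shows the handle bar from (341,105) to (340,316), the red slide at (253,338) and the tee at (247,97). Next I'll turn these into positions.

```bash
python3 - <<'E'
from h import *
z=np.load("w1.npz");im,d=z['im'].astype(int),z['d'];P=cloud("wrist",im,d,(z['p'],z['R']))
v,u=np.mgrid[0:480,0:640];Z=P[...,2]
k=(u>315)&(u<365)&(v>90)&(v<325)&(im.max(2)<70)&(Z>177)&(Z<200)
H=P[k];c=H.mean(0);_,_,V=np.linalg.svd(H-c);t=(H-c)@V[0]
mid=c+V[0]*(t.min()+t.max())/2
print("handle",k.sum(),mid,H[:,2].max(),np.ptp(t),V[0],"yaw",np.degrees(np.arctan(-V[0][0]/V[0][1])))
print(" box",B.T@(mid-O))
r=(u>230)&(u<275)&(v>320)&(v<360)&(im[...,0]>110)&(im[...,1]<80)
print("red",r.sum(),np.nanmedian(P[r],0),"box",[(B.T@(P[r]-O).T)[i][[0]].tolist() for i in()], np.nanpercentile((P[r]-O)@B,[2,98],axis=0))
l=(abs(Z-145)<6)&(u>275)&(v<420)&(v>5)&(u<440)
X=(P[l]-O)@B;print("lid front x by y:",[(y,np.percentile(X[abs(X[:,1]-y)<5,0],.5).round(1)) for y in(-130,-80,0,60)],"right y",np.percentile(X[:,1],.2),np.median(Z[l]))
t=(u>220)&(u<275)&(v>70)&(v<130)&(Z>109);print("tee",((P[t]-O)@B).min(0),((P[t]-O)@B).max(0))
from scipy.spatial.transform import Rotation as Ro
for th in(0,30,60):
  for f in(0,.4,.6):
    g=np.radians(th);w=O+B@[110-190*np.cos(g)+58*np.sin(g),0,125+190*np.sin(g)+58*np.cos(g)]
    R=Ro.from_rotvec(B[:,1]*g*f).as_matrix()@R0(B)
    q=ctrl.solve_ik(w-6*R[:,2],R);print(th,f,w.round(),R[:,2].round(2),None if q is None else np.round(q,2))
E
```

```text
handle 4053 [489.33735185  69.35701778 188.13140036] 191.48616518271865 118.68189109845505 [ 0.31875174 -0.94783185  0.00347895] yaw 18.587569066214765
 box [-78.84295623   0.64769494 188.13140036]
red 209 [464.26733823 -60.95045869 124.60036916] box [] [[-154.36280854 -119.47738627  123.3428984 ]
 [-134.72387757 -109.09928168  126.19358626]]
lid front x by y: [(-130, np.float64(-118.7)), (-80, np.float64(-118.7)), (0, np.float64(-118.9)), (60, np.float64(-116.9))] right y -168.98874612242886 145.24029354918753
tee [-154.88453804   48.69146427  111.13774306] [-117.60824727   83.05499032  145.82320606]
0 0 [488.  68. 183.] [ 0.  0. -1.] [-0.04  0.1   1.81 -0.    1.23 -0.36]
0 0.4 [488.  68. 183.] [ 0.  0. -1.] [-0.04  0.1   1.81 -0.    1.23 -0.36]
0 0.6 [488.  68. 183.] [ 0.  0. -1.] [-0.04  0.1   1.81 -0.    1.23 -0.36]
30 0 [540.  86. 270.] [ 0.  0. -1.] [-0.    0.13  1.59 -0.    1.42 -0.33]
30 0.4 [540.  86. 270.] [-0.2  -0.07 -0.98] [ 0.03  0.27  1.44 -0.06  1.64 -0.29]
30 0.6 [540.  86. 270.] [-0.29 -0.1  -0.95] [ 0.05  0.33  1.37 -0.09  1.74 -0.28]
60 0 [626. 115. 319.] [ 0.  0. -1.] [ 0.05  0.3   1.29 -0.    1.55 -0.28]
60 0.4 [626. 115. 319.] [-0.39 -0.13 -0.91] [ 0.09  0.58  0.95 -0.11  2.02 -0.26]
60 0.6 [626. 115. 319.] [-0.56 -0.19 -0.81] [ 0.11  0.72  0.79 -0.16  2.24 -0.28]
```

```bash
cat >> h.py <<'E'
from scipy.spatial.transform import Rotation as Ro
O=np.array([565.2,94.9,0.]);a=np.deg2rad(18.7);B=frame(a)
def hp(deg,f=.4,gz=183):
    "TCP pose gripping the handle at lid angle"
    g=np.radians(deg);w=O+B@[110-190*np.cos(g)+58*np.sin(g),0,125+190*np.sin(g)+58*np.cos(g)]
    R=Ro.from_rotvec(B[:,1]*g*f).as_matrix()@R0(B);return w-6*R[:,2],R
def st(tag):
    s=sensors.read_state();print(tag,round(s['t'],2),"pos",((s['eef_pos']-O)@B).round(2),"F",(s['force']@B).round(2),"grip",round(s['grip_width'],1),round(s['grasp_force'],1),flush=True);return s
E
python3 - <<'E'
from h import *
p,R=hp(0)
ctrl.gripper_to(50,25)
ctrl.move_ptp(p+[0,0,60],R);st("above")
print(ctrl.move_l(p,vel=60,threshold=8));st("down")
ctrl.gripper_to(0,25);ctrl.hold(.3);st("gripped")
E
```

```text
above 1.45 pos [-81.09   0.39 247.78] F [-0.33  0.12  0.68] grip 50.2 0.0
False
down 2.6 pos [-7.9590e+01 -1.5000e-01  1.8951e+02] F [0.64 0.15 0.47] grip 49.8 0.0
gripped 3.33 pos [-7.9680e+01 -5.0000e-02  1.8938e+02] F [0.61 0.29 2.49] grip 11.1 24.5
```

```bash
python3 - <<'E'
from h import *
p0=sensors.read_state()['eef_pos'];p=hp(0)[0]
for k in range(1,8):
    hit=ctrl.move_l(p+B@[.29*k,0,.957*k],vel=12,threshold=9);s=st(f"{k} {hit}")
    if hit or -(s['force'][2])>10: break
E
```

```text
1 False 3.58 pos [-7.9690e+01 -6.0000e-02  1.8945e+02] F [ 2.35 -0.33 -2.65] grip 11.1 24.5
2 False 3.83 pos [-7.9360e+01 -6.0000e-02  1.9056e+02] F [ 3.35 -1.25 -4.08] grip 11.0 24.3
3 False 4.08 pos [-7.8990e+01 -5.0000e-02  1.9185e+02] F [ 3.23 -1.94 -4.23] grip 11.0 24.4
4 False 4.33 pos [-7.8790e+01 -1.0000e-02  1.9247e+02] F [ 5.04 -2.55 -6.81] grip 10.9 24.4
5 False 4.58 pos [-7.8650e+01 -5.0000e-02  1.9293e+02] F [ 5.24 -2.24 -8.64] grip 11.2 24.4
6 False 4.83 pos [-7.8530e+01 -4.0000e-02  1.9338e+02] F [  6.84  -2.86 -11.03] grip 10.7 24.4
```

The tug settles it. The force stayed at about 4 N through the 3 mm of play, then climbed to 11 N, so the lid is caught. I'll lower it, let go and work the slide.

```bash
python3 - <<'E'
from h import *
p,R=hp(0)
ctrl.move_l(p,vel=25);st("lowered")
ctrl.gripper_to(50);st("open")
ctrl.move_l(p+[0,0,60],vel=150)
Rs=[np.column_stack([-s*B[:,0],s*B[:,1],[0,0,-1]]) for s in(1,-1)]
t=O+B@[-148,-155,138]
for r in Rs:
    q=ctrl.solve_ik(t,r);print(None if q is None else q.round(2))
ctrl.gripper_to(0,40)
R=Rs[0]
ctrl.move_ptp(t+[0,0,90],R);st("over")
print(ctrl.move_l(t,vel=80,threshold=6));st("down")
s=sensors.read_state();im,d=optics.grab_frame("wrist");cv2.imwrite("pics/w2.png",im[:,:,::-1])
E
```

```text
lowered 5.22 pos [-7.9740e+01 -6.0000e-02  1.8943e+02] F [ 4.14 -0.93 -2.81] grip 11.1 25.1
open 5.67 pos [-8.0220e+01  7.0000e-02  1.8902e+02] F [-0.29  0.3   0.24] grip 49.8 0.0
[-0.39  0.15  1.87 -0.    1.12 -2.28]
[-0.39  0.15  1.87 -0.    1.12  0.86]
over 8.43 pos [-147.87 -154.84  228.06] F [ 0.74 -0.13  0.95] grip -0.4 0.0
False
down 9.71 pos [-147.55 -155.37  138.63] F [ 0.27 -0.21  0.78] grip -0.2 0.0
```

View pics/w2.png

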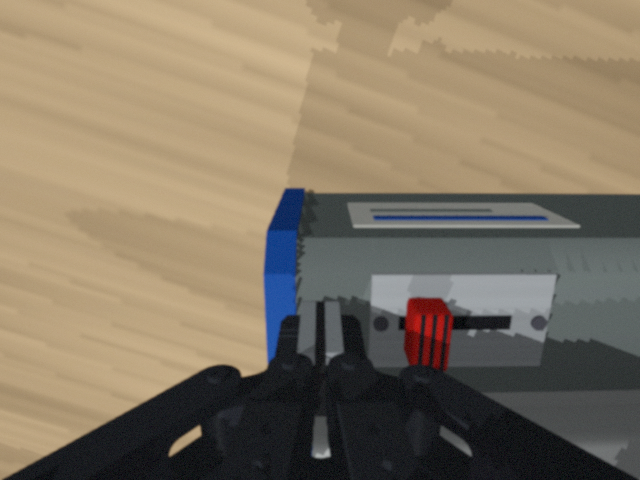

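The fingertips are at (283–360, 320), just beside the red thumb piece at (427,330). I can push now.

```bash
python3 - <<'E'
from h import *
for y in range(-150,-100,3):
    hit=ctrl.move_l(O+B@[-148,y,138],vel=40,threshold=9);s=st(f"{y} {hit}")
    if (s['force']@B)[1]<-9: break
E
```

```text
-150 False 10.03 pos [-147.93 -149.73  138.22] F [-0.21 -0.91 -0.61] grip 0.1 0.0
-147 False 10.28 pos [-148.01 -146.81  138.01] F [-0.63 -0.49 -0.12] grip -0.2 0.0
-144 False 10.53 pos [-148.05 -143.82  137.94] F [-0.4  -0.06  0.15] grip -0.1 0.0
-141 False 10.78 pos [-148.04 -140.83  137.95] F [ 0.1   0.32 -0.59] grip 0.0 0.0
-138 False 11.03 pos [-148.05 -137.79  137.96] F [0.04 0.07 0.77] grip 0.1 0.0
-135 False 11.28 pos [-147.88 -135.03  138.1 ] F [ 0.77 -0.83 -0.14] grip -0.2 0.3
-132 False 11.53 pos [-147.85 -132.01  138.16] F [-0.66 -1.52  0.2 ] grip -0.1 0.6
-129 False 11.78 pos [-147.86 -129.02  138.14] F [ 0.58 -2.29  0.8 ] grip 0.2 0.9
-126 False 12.03 pos [-147.86 -125.85  138.12] F [-0.3  -1.93 -0.47] grip 0.4 1.0
-123 False 12.28 pos [-147.88 -122.75  138.09] F [-0.03 -0.62  1.28] grip 0.1 0.9
-120 False 12.53 pos [-147.84 -120.92  138.2 ] F [ 0.15 -6.21 -0.98] grip 0.0 2.4
-117 False 12.78 pos [-147.73 -120.38  138.57] F [ -0.54 -12.31  -2.96] grip 0.0 5.2
```

The slide reached its firm stop after about 15 mm of travel. Next I'll regrip the handle and raise the lid.

```bash
python3 - <<'E'
from h import *
ctrl.move_l(O+B@[-148,-140,138],vel=80)
ctrl.move_l(O+B@[-148,-140,250],vel=150)
s=sensors.read_state();im,d=optics.grab_frame("wrist");P=cloud("wrist",im,d,(s['eef_pos'],s['eef_rot']));i=im.astype(int)
r=(i[...,0]>110)&(i[...,1]<70)&(i[...,2]<70)&(abs(P[...,2]-124)<6);print("slide",r.sum(),np.median((P[r]-O)@B,axis=0))
p,R=hp(0)
ctrl.move_ptp(p+[0,0,70],R);ctrl.gripper_to(50,40)
print(ctrl.move_l(p,vel=70,threshold=8))
ctrl.gripper_to(0,40);ctrl.hold(.2);st("grip")
for g in (0.5,1,1.5,2,2.5,3):
    q,R=hp(g);hit=ctrl.move_l(q,R,vel=15,threshold=10);s=st(f"{g} {hit}")
    if hit or s['force'][2]<-9: break
E
```

```text
slide 644 [-146.05851492 -102.79637858  124.69567358]
False
grip 18.15 pos [-7.9680e+01 -7.0000e-02  1.8947e+02] F [-0.38  0.13  3.03] grip 10.7 39.1
0.5 False 18.42 pos [-7.9520e+01 -5.0000e-02  1.9003e+02] F [ 2.94 -1.57 -2.97] grip 10.5 39.0
1 False 18.68 pos [-7.8870e+01 -5.0000e-02  1.9207e+02] F [ 2.64 -1.93 -4.3 ] grip 10.7 39.0
1.5 False 18.95 pos [-7.8200e+01 -7.0000e-02  1.9406e+02] F [ 2.41 -1.97 -4.25] grip 10.4 39.1
2 False 19.22 pos [-7.7640e+01 -5.0000e-02  1.9575e+02] F [ 3.32 -1.01 -4.64] grip 10.3 39.1
2.5 False 19.48 pos [-7.7060e+01 -6.0000e-02  1.9735e+02] F [ 3.98 -1.47 -4.5 ] grip 10.4 39.1
3 False 19.75 pos [-7.648e+01 -7.000e-02  1.989e+02] F [ 3.57 -0.69 -4.54] grip 10.4 39.1
```

The lid is free: the force holds at about 4.5 N well past the play. I'll raise it along the arc.

```bash
python3 - <<'E'
from h import *
for g in range(6,61,3):
    q,R=hp(g)
    hit=ctrl.move_l(q,R,vel=40,threshold=20);s=st(f"{g} {hit}")
    if hit or np.linalg.norm(s['force'])>25: print("stop");break
im,d=optics.grab_frame("side");cv2.imwrite("pics/s2.png",im[:,:,::-1])
E
```

```text
6 False 20.16 pos [-7.2810e+01 -7.0000e-02  2.0815e+02] F [ 4.13 -2.12 -5.3 ] grip 10.6 39.1
9 False 20.57 pos [-6.8480e+01 -4.0000e-02  2.1768e+02] F [ 3.55 -1.94 -5.2 ] grip 10.2 39.1
12 False 20.98 pos [-6.3740e+01 -4.0000e-02  2.2674e+02] F [ 2.37 -2.65 -5.67] grip 10.3 39.1
15 False 21.38 pos [-58.18   0.   236.23] F [ 0.69 -2.07 -4.38] grip 10.6 39.2
18 False 21.79 pos [-52.16  -0.   245.35] F [-2.42 -2.36 -2.28] grip 10.4 39.2
21 False 22.2 pos [-46.06   0.   253.48] F [-4.71 -3.08 -1.98] grip 10.6 39.3
24 False 22.61 pos [-3.9330e+01  2.0000e-02  2.6175e+02] F [-4.93 -2.45 -0.24] grip 10.2 39.2
27 False 23.02 pos [-3.2140e+01 -3.0000e-02  2.6966e+02] F [-4.41 -3.23  0.42] grip 10.2 39.1
30 False 23.43 pos [-2.4890e+01 -1.0000e-02  2.7679e+02] F [-5.36 -2.03  0.02] grip 10.7 39.1
33 False 23.83 pos [-1.6870e+01 -1.0000e-02  2.8403e+02] F [-6.06 -2.72  1.51] grip 10.6 39.1
36 False 24.24 pos [ -8.44   0.   290.8 ] F [-4.76 -2.68  2.76] grip 10.3 39.1
39 False 24.65 pos [ 2.8000e-01 -1.0000e-02  2.9713e+02] F [-5.71 -1.82  3.  ] grip 10.5 39.1
42 False 25.06 pos [8.9000e+00 1.0000e-02 3.0259e+02] F [-6.79 -2.49  3.99] grip 10.7 39.1
45 False 25.47 pos [1.8280e+01 1.0000e-02 3.0806e+02] F [-5.6  -2.15  3.84] grip 10.2 39.1
48 False 25.88 pos [ 2.789e+01 -1.000e-02  3.130e+02] F [-4.98 -2.35  4.32] grip 10.7 39.1
51 False 26.28 pos [3.7730e+01 1.0000e-02 3.1737e+02] F [-4.63 -1.68  5.51] grip 9.9 39.1
54 False 26.69 pos [ 47.69   0.   321.21] F [-4.86 -2.33  5.8 ] grip 10.6 39.1
57 False 27.1 pos [5.7550e+01 1.0000e-02 3.2429e+02] F [-4.29 -3.11  5.26] grip 10.6 39.2
60 False 27.51 pos [ 67.91  -0.   327.14] F [-4.63 -2.09  5.63] grip 10.8 39.1
```

View pics/s2.png

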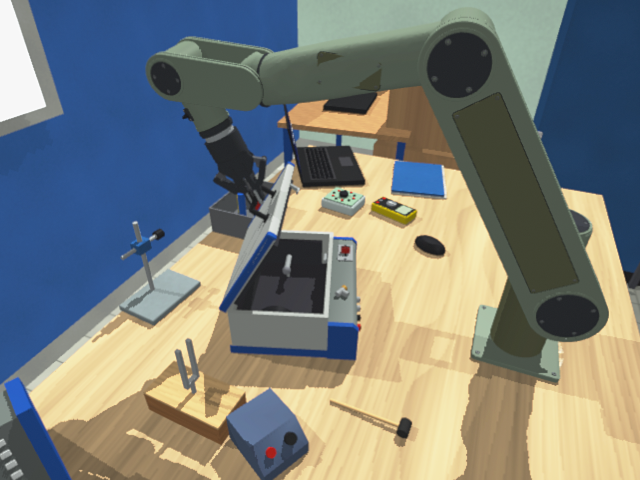

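The lid is up at about 60°, from its front edge near (290,170) to the hinge near (230,305), and still gripped. The tee at (342,292) and the other things on the bench haven't moved.

```bash
python3 - <<'E'
from h import *
ctrl.hold(.3);st("end");print(ctrl.finish_job())
E
```

```text
end 27.86 pos [ 67.77   0.   327.11] F [-4.1  -1.17  4.8 ] grip 10.4 39.1
the job is handed in; nothing more can be done
None
```

The gentle tug showed the lid was caught, so I released it with the red slide and raised it to about 60°; I handed the job in at 27.9 s with the lid still gripped and the other things on the bench where they were.

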